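# Wind and pin the blind's spring drum

### The job

Take the square-headed locking pin out of the wooden stand, put it down through the hole in the spring drum's wheel, and use it to wind the wheel anticlockwise against its spring until the pin finds the lock hole hidden below. Push the pin fully home, so that its head sits on the wheel's collar, and let go, leaving the wheel locked. Work gently: do not force the pin or overwind the spring, and leave the other things on the desk where they are.

Things in the scene. Friction and masses are not known exactly. Their poses are not given: they have to be found in the camera images.
- drum: Spring drum screwed to the desk: round white housing 140 mm across, axis upright, feet reaching 97 mm out. Origin on its axis at desk height; x points to the wheel's hole at rest. Hidden under the wheel, a fixed lock plate (top 40 mm above the desk) has one lock hole, 12 mm wide, 22 deep, 42 mm from the axis; its direction varies: met at a wheel angle of 0.6 to 1.0 rad; feel for it.
- wheel (a joint): Angle of the sprung wheel: 0 at rest on its stop, growing anticlockwise from above. Aluminium disc with black rim, 132 mm across, top 54 mm above the desk (rim 55, hub 60). The spring pulls back with 0.07 N m at rest plus 0.11 N m per rad (1.6 N at the hole at rest, 3 to 4 N at the lock); let go unlocked, it springs back. Winding beyond 1.25 rad damages the spring.
- wheel_hole (a point): Centre of the mouth of the wheel's hole, atop its raised round collar (26 mm outside, 60 mm above the desk). The hole goes through the wheel, 42 mm from the axis, 12 mm wide (13 mm in the collar), and moves with the wheel. A pin put through it meets the flat lock plate 20 mm below the mouth.
- pin: Locking pin, plain steel, 160 g: round shaft 10 mm thick, 36 mm long, its last 4 mm tapered to 6, below a square block head 24 x 24 mm, 36 mm high. Origin at the shaft's lower end, z up along the pin, x and y square to the head's flats. Home, its head rests on the collar and the shaft is 16 mm deep in the lock hole. Over 35 N between pin and drum (wheel, lock plate) damages them.
- pin_tip (a point): Lower end of the pin's shaft, on its axis.
- stand: Heavy wooden block, fixed, 60 x 130 x 40 mm (x, y, z), with two holes 34 mm deep in its top, 35 mm to either side of the middle along its y axis; origin under its centre at desk height. The locking pin stands in one hole, the spare in the other, either way round.
- spare: A spare pin of another kind, not wanted: same shaft, but a low round head 22 mm across and 14 mm high. Stands in the other hole of the stand; leave it there. Origin at its shaft's lower end.
- screwdriver: Screwdriver lying on the desk; leave alone. Origin on its underside.
- mug: White mug, 80 mm across, 90 mm high; leave alone. Origin under its centre.
- tape: Cardboard tape core, 90 mm across, 22 mm high; leave alone. Origin under its centre.
- notebook: Notebook 150 x 210 x 14 mm; leave alone. Origin under its centre.
- glue: Glue bottle, 44 mm across, 120 mm high; leave alone. Origin under its centre.
- stapler: Black stapler about 140 x 36 x 50 mm; leave alone. Origin under its centre.
Mind the look-alikes: they are no part of the job. Leave any green or pink look-alike of the pin alone.

How it is judged:
On the way, in this order (a step that is already met when the one before it is completed fails the run):
1. the pin stands in the wheel's hole, the wheel still near rest (horizontal distance between pin_tip and wheel_hole below 0.006 m and z of pin_tip in the frame of drum below 0.052 m and angle between pin's own z axis and vertical below 0.25 rad and value of joint wheel below 0.4 rad), for 0.1 s.
2. the wheel has been wound with the pin in its hole (horizontal distance between pin_tip and wheel_hole below 0.006 m and z of pin_tip in the frame of drum below 0.052 m and angle between pin's own z axis and vertical below 0.25 rad and value of joint wheel above 0.45 rad), for 0.1 s.
At the end, for the whole second after the job is handed in: The pin stands upright (within 0.2 rad) in the wheel's hole (its tip within 6 mm of the hole's axis) and in the lock hole, its tip at least 12 mm below the lock plate's top (head within 4 mm of the collar); the wheel stays wound (between 0.45 and 1.25 rad), everything at rest and released (horizontal distance between pin_tip and wheel_hole below 0.006 m and z of pin_tip in the frame of drum below 0.028 m and angle between pin's own z axis and vertical below 0.2 rad and value of joint wheel between 0.45 and 1.25 rad and velocity of joint wheel between -0.05 and 0.05 rad/s and linear speed of pin below 0.02 m/s); the robot touches nothing.
It fails at once if the pin is forced: more than 35 N between the pin and the drum (contact force between pin and drum above 35 N).
It fails at once if the spring is overwound (wheel beyond 1.25 rad) (value of joint wheel above 1.25 rad).
It fails at once if a bystander is moved more than 20 mm (distance of any of screwdriver, mug, tape, notebook, glue, stapler, spare from where it was at the start of the episode above 0.02 m).
It also fails if it takes over 72 s, if anything falls off the work surface, if the arm or the gripper's body presses on something with over 40 N, if the wrist force passes 120 N, or if a joint passes its speed limit or range.

### The arm

A 6-joint arm with a two-finger parallel gripper is mounted at the origin on the work surface. World frame = base frame: x ahead of the robot, y to its left, z up, the work surface at z = 0. Lengths are in m, angles in rad, forces in N, time in s.
With the tool pointing down it reaches from about 0.35 to 0.725 m from the base axis. Payload 6 kg.
Tool frame: the origin (TCP) lies on the centre line of the jaws, within the pads' length; the fingertips stand 19 mm ahead of it and the grasp point (between the pads) is the TCP (bot.tip_extent is the distance from the TCP to the fingertips, in m); z points along the fingers, y is the line along which they close (so a half turn about z gives the same grasp; the last joint's range is limited). The gripper opens to 85 mm and grips with 20 to 120 N. Pads are 22 mm wide; open, the fingers measure 114 mm over their backs; the gripper's body (76 mm by 85 mm) begins 54 mm behind the grasp point. The pads swing forward as they close: fully open they stand 13 mm farther back than shut.
Start: joints at [-0.894, 0.04, 0.085, 0, -1.615, -0.334], TCP at [0.202, -0.565, 0.25] pointing down, gripper open.
Joint ranges: [-2.56, 2.56], [-1.29, 2.01], [-1.08, 1.49], [-3.29, 1.98], [-2.81, -0.18], [-2.99, 2.99]. Speed limits (rad/s): [2.57, 2.57, 3.01, 3.14, 3.14, 3.14].

### API

Orientations are given as a unit quaternion [x, y, z, w].
In Python, from cell import bot, optics, nets gives the robot as it stands. The module is installed in compiled form; this text tells all that it offers.
- The arm moves only by the tool drive_tool, never from a script. Its argument "targets" is a list that holds one entry, the list of rows, each a list of 7 numbers: the shift along the tool's x, y, z in cm, then the turn, a rotation vector about the tool's x, y, z in rad, then the finger opening in cm, from 0 to 8.54. A call has 1 to 12 rows; each row is the pose to reach, as a shift and turn from the pose commanded when the call began, along the tool's axes at that moment; what a row does not reach only later rows make up. A row lasts 1/8 s, in which the tool goes at most 62.5 mm and 10.7 degrees, less where a joint would pass 70% of its speed; a pose out of reach is approached as far as the arm can. A call with a gripper value outside its range is refused whole. The fingers move at their own pace and stop on an object; the grip force is fixed at half the most. Time passes only in rows, so rows that repeat a pose let the fingers close. It gives the time, the measured TCP pose, the force, the opening and the grip force at its end, in the units of the state.
- bot.get_obs(): the state, without advancing time (a new reading comes with each control period).
- optics.read_camera(name): name is "scene" or "top" or "wrist"; returns (picture, depth): 384x512x3 uint8, red, green, blue; 384x512 float32, m along the optical axis (not along the pixel's ray), 0 where there is no reading.
- optics.get_calibration(name): a dict with "K" (3x3 intrinsics, pixels), "xyz" and "attitude" of the camera in the world; the wrist camera has in their place "tool_from_camera" (4x4, takes a point from camera to tool coordinates, whose origin is the TCP and whose axes are the flange's). Camera axes: x right, y down, z forward; pixel columns grow to the right and rows downward; lengths in m; the calibration is good to about 2 mm. A picture is of the moment at which its call begins: read the wrist's pose just before it. get_calibration takes no time and is no camera call.
- bot.close_job(): hands the job in; it is judged then, once.
Trained networks look in the newest picture that a camera, given by its name, has taken for a name from the list of things; names that differ only in an ending like _2 or _b are one class to them, and where a whole thing is asked for, a point or a joint stands for the part that bears it (a point fixed in the world has none). Each returns a list of dicts, best first, with "score" (0 to 1); they miss things now and then, are a little off and sometimes report something else, mostly with a low value. They report only what shows in the picture. A call takes as long as a camera call. They do not tell look-alikes from the thing itself.
- nets.recognise(label, camera): "rect" ([left, top, right, bottom] in pixels, round what is visible of it).
- nets.outline_of(label, camera): "mask" (384x512 bool, what is visible of it) and "rect" ([left, top, right, bottom] in pixels, round what is visible of it).
- nets.mark_of(label, camera): "pixel" ([column, row] in pixels: a listed point, or the origin of a listed thing).
The state is a dict: "time_s": time; "joint_pos": joint angles; "qvel": joint speeds; "effort": joint torques, N m; "tcp_pos": TCP position; "tool_rot": TCP orientation; "ft_force": force on the tool from outside, world axes, zero at the start; "ft_torque": the same for the moment, N m; "finger_gap": opening from 0.0 (shut) to 1.0 (fully open); "grip_force": force on a finger pad.
Only numpy, scipy, OpenCV 4.12 (cv2) and the standard library are available. Lean on these libraries where they do the work, as an engineer would, in place of code of your own. Each camera call takes 0.05 s, during which the arm holds its last target. There are 200 camera calls.

## Working session

There is one attempt and no reset: what is moved stays moved. The work goes in short steps, Python scripts to look and compute and a tool call to move; the robot and the scene stay as the last step left them, time stands still between calls to the robot, and variables do not carry over. Pictures are saved under pics/ and viewed, at most 10 in all, crops included, and the job is handed in when it is done.

Besides the shell and the picture viewer there is one more tool, called after "Emit:" as name(argument=value, ...), one argument or row to a line, values as JSON. drive_tool: Moves the arm, as the interface text tells. Its arguments: {"type":"object","properties":{"targets":{"type":"array","items":{"type":"array","items":{"type":"array","items":{"type":"number"}}}}},"required":["targets"]}

```bash
mkdir -p pics; cat > h.py <<'E'
import numpy as np, cv2
from scipy.spatial.transform import Rotation as R
from cell import bot, optics, nets
def cam(name, obs=None):
    c=optics.get_calibration(name); K=np.array(c["K"])
    if name=="wrist":
        o=obs or bot.get_obs(); T=np.eye(4); T[:3,:3]=R.from_quat(o["tool_rot"]).as_matrix(); T[:3,3]=o["tcp_pos"]
        return K, T@np.array(c["tool_from_camera"])
    T=np.eye(4); a=np.array(c["attitude"])
    T[:3,:3]=R.from_quat(a).as_matrix() if a.size==4 else a.reshape(3,3); T[:3,3]=c["xyz"]
    return K,T
def at_z(K,T,px,z):   # ray through pixel meets plane height z
    d=T[:3,:3]@np.linalg.solve(K,[px[0],px[1],1]); s=(z-T[2,3])/d[2]; return T[:3,3]+s*d
def at_d(K,T,px,d):
    return T[:3,:3]@(np.linalg.solve(K,[px[0],px[1],1])*d)+T[:3,3]
def save(n,im): cv2.imwrite("pics/"+n,cv2.cvtColor(im,cv2.COLOR_RGB2BGR))
E
python3 - <<'E'
from h import *
print(bot.get_obs()); print(optics.get_calibration("top"))
for c in ("top","scene"):
    im,d=optics.read_camera(c); save(c+"0.png",im); K,T=cam(c)
    for n in ("pin","spare","drum","stand","wheel_hole"):
        for r in nets.mark_of(n,c)[:3]:
            p=r["pixel"]; z={"pin":.006,"spare":.006,"wheel_hole":.06}.get(n,0)
            print(c,n,round(r["score"],2),np.round(p,1),at_z(K,T,p,z).round(3))
E
```

```text
{'time_s': 0.0, 'joint_pos': array([-8.94288817e-01,  4.08195668e-02,  8.37793676e-02, -4.55828246e-04,
       -1.61550437e+00, -3.33731647e-01]), 'qvel': array([ 0.00045603, -0.00063995, -0.00230875,  0.00015162, -0.00147312,
       -0.00041427]), 'effort': array([-6.42556643e-04, -3.68198919e+01,  3.47414160e+01,  6.93237707e+00,
       -5.34378545e-03, -1.48543074e-05]), 'tcp_pos': array([ 0.20165186, -0.56477644,  0.24925868]), 'tool_rot': array([-1.70559881e-01,  9.85346899e-01,  8.75144057e-04, -2.23738857e-04]), 'ft_force': array([ 0.14848784,  0.55709002, -0.85995516]), 'ft_torque': array([ 0.05352708, -0.00743751,  0.00055247]), 'grip_force': 0.0, 'finger_gap': 0.9981271769454235}
{'K': array([[442.86043299,   0.        , 261.37168112],
       [  0.        , 442.86043299, 192.10658919],
       [  0.        ,   0.        ,   1.        ]]), 'xyz': array([0.30073474, 0.0175759 , 1.41813427]), 'attitude': array([-0.70352084,  0.70412007, -0.07246372,  0.06342211])}
top pin 0.55 [323.7 249. ] [ 0.392 -0.198  0.006]
top pin 0.42 [357.8 218.4] [ 0.49  -0.311  0.006]
top pin 0.2 [225.1 190.7] [0.581 0.117 0.006]
top spare 0.56 [308.8 214.5] [ 0.503 -0.154  0.006]
top drum 0.88 [225.6 190.3] [0.583 0.116 0.   ]
top stand 0.76 [314.4 215.6] [ 0.5   -0.172  0.   ]
top wheel_hole 0.79 [225.9 172.6] [0.628 0.111 0.06 ]
top wheel_hole 0.3 [381.9 169.6] [ 0.638 -0.382  0.06 ]
scene pin 0.75 [184.7 253.1] [ 0.487 -0.212  0.006]
scene pin 0.53 [164.  287.6] [ 0.512 -0.318  0.006]
scene pin 0.53 [145.6 271.4] [ 0.443 -0.307  0.006]
scene spare 0.47 [207.5 236.9] [ 0.504 -0.138  0.006]
scene drum 0.58 [280.8 191.9] [0.579 0.126 0.   ]
scene stand 0.69 [198.4 249.7] [ 0.506 -0.182  0.   ]
scene wheel_hole 0.68 [291.7 183.3] [0.616 0.116 0.06 ]
scene wheel_hole 0.35 [104.1 255.6] [ 0.365 -0.35   0.06 ]
```

View pics/top0.png

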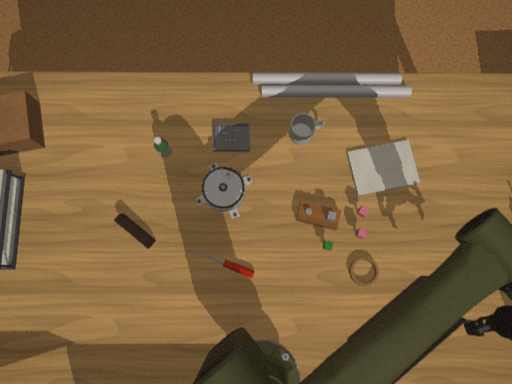

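View pics/scene0.png

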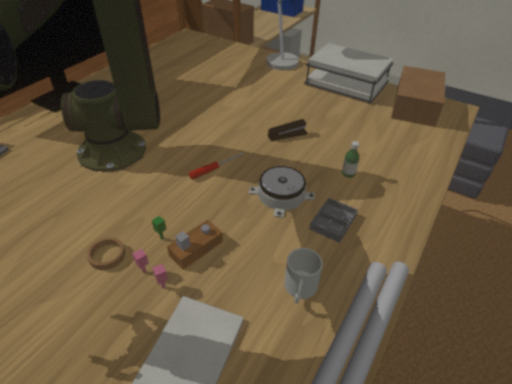

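The top view shows the drum at about (223,187) with its hole at (225,173). The stand is at (319,216), with the square-headed pin at its right end (331,215) and the spare at (310,211). The scene view agrees: pin at (184,241), spare at (206,229). The green and pink pins are decoys.

```bash
cat >> h.py <<'E'
def go(x,y,z,yaw=None):  # tool-frame shift (cm) and turn to reach target, tool down; yaw = world angle of tool x
    o=bot.get_obs(); M=R.from_quat(o["tool_rot"]).as_matrix()
    s=M.T@(np.array([x,y,z])-o["tcp_pos"])*100
    cur=np.arctan2(M[1,0],M[0,0]); tz=0 if yaw is None else -((yaw-cur+np.pi/2)%np.pi-np.pi/2)
    t=(R.from_matrix(M).inv()*R.from_matrix(np.c_[[np.cos(yaw if yaw is not None else cur),np.sin(yaw if yaw is not None else cur),0],[np.sin(yaw if yaw is not None else cur),-np.cos(yaw if yaw is not None else cur),0],[0,0,-1]])).as_rotvec()
    print("shift",s.round(2),"tz",round(tz,3),"rotvec",t.round(3),"curyaw",round(cur,3),"tcp",o["tcp_pos"].round(4),"t",round(o["time_s"],2),"j6",o["joint_pos"][5].round(2))
E
python3 - <<'E'
from h import *
K,T=cam("top")
print(at_z(K,T,(331.5,215.5),.078),at_z(K,T,(310,211),.056),at_z(K,T,(223.5,187.5),.06),at_z(K,T,(225.5,173),.06))
print(optics.get_calibration("wrist"))
p=at_z(K,T,(331.5,215.5),.078)
go(p[0],p[1],.25)
E
```

```text
[ 0.48911078 -0.21423506  0.078     ] [ 0.50634674 -0.15144082  0.056     ] [0.58005024 0.11827723 0.06      ] [0.62665046 0.11265286 0.06      ]
{'K': array([[305.64651384,   0.        , 256.72861701],
       [  0.        , 305.64651384, 184.86513197],
       [  0.        ,   0.        ,   1.        ]]), 'tool_from_camera': array([[ 2.06384689e-04, -9.45281920e-01, -3.26254578e-01,
         8.43612453e-02],
       [ 9.99999921e-01,  3.05650164e-04, -2.52995380e-04,
         2.14702502e-04],
       [ 3.38871723e-04, -3.26254500e-01,  9.45281908e-01,
        -1.24668816e-01],
       [ 0.00000000e+00,  0.00000000e+00,  0.00000000e+00,
         1.00000000e+00]])}
shift [-3.886e+01  2.338e+01  3.000e-02] tz 0 rotvec [0. 0. 0.] curyaw -2.799 tcp [ 0.2017 -0.5651  0.2503] t 0.6 j6 -0.33
```

Emit:
drive_tool(
  targets=[
    [[-6, 3.6, 0, 0, 0, 0, 8.5], [-12, 7.2, 0, 0, 0, 0, 8.5], [-18, 10.8, 0, 0, 0, 0, 8.5], [-24, 14.4, 0, 0, 0, 0, 8.5], [-30, 18, 0, 0, 0, 0, 8.5], [-35, 21, 0, 0, 0, 0, 8.5], [-38.5, 23.4, 0, 0, 0, 0, 8.5], [-38.5, 23.4, 0, 0, 0, 0, 8.5], [-38.5, 23.4, 0, 0, 0, 0, 8.5]],
  ],
)

```text
time_s: 1.72
tcp_pos: [0.4859, -0.2148, 0.2502]
tool_rot: [-0.171, 0.985, 0.0, -0.0]
ft_force: [-0.0, 0.4, 0.7]
finger_gap: 0.994
grip_force: 0.0
```

```bash
python3 - <<'E'
from h import *
o=bot.get_obs(); im,d=optics.read_camera("wrist"); K,T=cam("wrist",o); save("w1.png",im)
print(o["tcp_pos"])
for n in ("pin","spare","stand"):
    for r in nets.outline_of(n,"wrist")[:3]:
        m=r["mask"]; v,u=np.nonzero(m); dd=d[v,u]; ok=dd>0
        P=(np.c_[(u[ok]-K[0,2])/K[0,0],(v[ok]-K[1,2])/K[1,1],np.ones(ok.sum())]*dd[ok,None])@T[:3,:3].T+T[:3,3]
        zt=np.percentile(P[:,2],95); t=P[P[:,2]>zt-.006]
        rc=cv2.minAreaRect((t[:,:2]*1000).astype(np.float32))
        print(n,round(r["score"],2),r["rect"],"ztop",zt.round(4),t.mean(0).round(4),rc)
E
```

```text
[ 0.48589616 -0.21475527  0.2501782 ]
pin 0.9 [240.7, 148.7, 274.9, 188.0] ztop 0.0797 [ 0.4885 -0.2142  0.0786] ((489.2431640625, -213.7244110107422), (24.126907348632812, 23.707012176513672), 76.57792663574219)
pin 0.77 [140.3, 132.7, 179.9, 165.5] ztop 0.0738 [ 0.5043 -0.313   0.0727] ((504.9281311035156, -313.263427734375), (23.89680290222168, 24.084758758544922), 59.979331970214844)
pin 0.62 [168.5, 68.6, 204.3, 106.6] ztop 0.074 [ 0.4366 -0.3054  0.0728] ((437.0707702636719, -305.8511962890625), (24.146484375, 24.15023422241211), 73.4930419921875)
spare 0.9 [298.7, 184.4, 315.2, 209.5] ztop 0.0577 [ 0.5051 -0.1467  0.0564] ((505.9599914550781, -146.27529907226562), (20.94266128540039, 20.223390579223633), 19.64484977722168)
stand 0.91 [220.8, 121.2, 344.4, 222.3] ztop 0.042 [ 0.4955 -0.1798  0.041 ] ((498.0001220703125, -179.77093505859375), (130.3011932373047, 60.4976692199707), 76.24498748779297)
stand 0.74 [399.4, 230.6, 512.0, 340.8] ztop 0.0558 [0.5563 0.107  0.0567] ((535.8842163085938, 5.6861572265625), (377.7214660644531, 97.15400695800781), 76.76844787597656)
stand 0.71 [298.7, 187.0, 315.3, 208.0] ztop 0.0578 [ 0.5047 -0.147   0.0564] ((505.47894287109375, -147.12539672851562), (19.451801300048828, 18.938831329345703), 23.547231674194336)
```

View pics/w1.png

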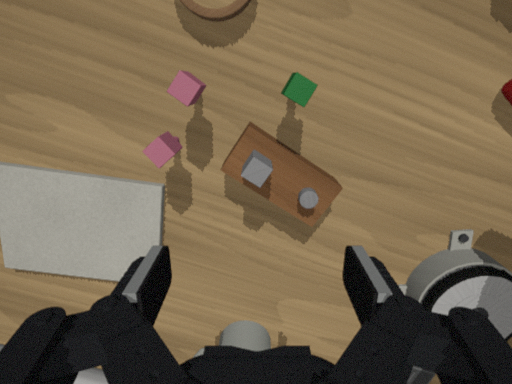

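The wrist view shows the steel square-headed pin at (257,169), the spare at (308,198) and the stand lined up with both. The pin's top centre is at (0.489, -0.214, 0.078), and its size and height match the description. Next I turn the jaws across the stand and go down.

```bash
python3 - <<'E'
from h import *
go(.489,-.2138,.067,np.deg2rad(-103.5))
E
```

```text
shift [-0.46  0.11 18.35] tz -0.994 rotvec [-0.     0.    -0.994] curyaw -2.801 tcp [ 0.485  -0.2164  0.2505] t 1.93 j6 -1.19
```

Emit:
drive_tool(
  targets=[
    [[-0.35, 0.05, 2, 0, 0, -0.17, 5.2], [-0.35, 0.05, 4, 0, 0, -0.34, 5.2], [-0.35, 0.05, 6, 0, 0, -0.51, 5.2], [-0.35, 0.05, 8, 0, 0, -0.68, 5.2], [-0.35, 0.05, 9, 0, 0, -0.85, 5.2], [-0.35, 0.05, 10, 0, 0, -0.994, 5.2], [-0.35, 0.05, 10, 0, 0, -0.994, 5.2], [-0.35, 0.05, 10, 0, 0, -0.994, 5.2]],
  ],
)

```text
time_s: 2.92
tcp_pos: [0.4887, -0.2143, 0.151]
tool_rot: [-0.618, 0.786, -0.0, 0.0]
ft_force: [0.6, 0.2, -0.4]
finger_gap: 0.611
grip_force: 0.0
```

```bash
python3 - <<'E'
from h import *
o=bot.get_obs(); im,d=optics.read_camera("wrist"); K,T=cam("wrist",o)
for n in ("pin",):
    for r in nets.outline_of(n,"wrist")[:3]:
        m=r["mask"]; v,u=np.nonzero(m); dd=d[v,u]; ok=dd>0
        P=(np.c_[(u[ok]-K[0,2])/K[0,0],(v[ok]-K[1,2])/K[1,1],np.ones(ok.sum())]*dd[ok,None])@T[:3,:3].T+T[:3,3]
        zt=np.percentile(P[:,2],90); t=P[abs(P[:,2]-zt)<.003]
        print(n,round(r["score"],2),r["rect"],"ztop",zt.round(4),t.mean(0).round(4),cv2.minAreaRect((t[:,:2]*1000).astype(np.float32)))
go(.489,-.2138,.067,np.deg2rad(-103.5))
E
```

```text
pin 0.98 [281.0, 28.0, 326.0, 73.6] ztop 0.0738 [ 0.4376 -0.3061  0.073 ] ((437.470947265625, -306.0083312988281), (24.163484573364258, 24.098461151123047), 73.18487548828125)
pin 0.88 [344.3, 161.6, 400.3, 208.2] ztop 0.0734 [ 0.4017 -0.2026  0.0728] ((401.552734375, -202.0113983154297), (24.285015106201172, 24.44215965270996), 80.4485092163086)
pin 0.83 [236.1, 176.4, 275.9, 225.4] ztop 0.0795 [ 0.49   -0.2144  0.0788] ((490.0281982421875, -213.73336791992188), (24.74844741821289, 23.669849395751953), 75.18526458740234)
shift [-0.02 -0.    8.4 ] tz -0.001 rotvec [-0.001  0.    -0.001] curyaw -1.807 tcp [ 0.4889 -0.214   0.151 ] t 3.02 j6 -0.2
```

Emit:
drive_tool(
  targets=[
    [[0, 0.05, 3, 0, 0, 0, 5.2], [0, 0.05, 5.5, 0, 0, 0, 5.2], [0, 0.05, 7.5, 0, 0, 0, 5.2], [0, 0.05, 8.4, 0, 0, 0, 5.2], [0, 0.05, 8.4, 0, 0, 0, 5.2], [0, 0.05, 8.4, 0, 0, 0, 2], [0, 0.05, 8.4, 0, 0, 0, 2], [0, 0.05, 8.4, 0, 0, 0, 2], [0, 0.05, 8.4, 0, 0, 0, 2], [0, 0.05, 8.4, 0, 0, 0, 2]],
  ],
)

```text
time_s: 4.28
tcp_pos: [0.489, -0.2137, 0.0675]
tool_rot: [-0.62, 0.785, -0.001, 0.001]
ft_force: [-0.3, 1.3, 5.8]
finger_gap: 0.271
grip_force: 60.1
```

Emit:
drive_tool(
  targets=[
    [[0, 0.05, -3, 0, 0, 0, 2], [0, 0.05, -6, 0, 0, 0, 2], [0, 0.05, -9.5, 0, 0, 0, 2], [-4, -0.5, -12, 0, 0, 0, 2], [-9, -1.2, -12, 0, 0, 0, 2], [-14, -1.9, -12, 0, 0, 0, 2], [-20, -2.6, -12, 0, 0, 0, 2], [-26, -3.5, -12, 0, 0, 0, 2], [-32, -4.3, -12, 0, 0, 0, 2], [-37, -5, -12, 0, 0, 0, 2], [-39.9, -5.3, -12, 0, 0, 0, 2], [-39.9, -5.3, -12, 0, 0, 0, 2]],
  ],
)

```text
time_s: 5.78
tcp_pos: [0.6318, 0.1642, 0.1839]
tool_rot: [-0.621, 0.784, 0.001, -0.002]
ft_force: [-0.3, -0.4, -1.1]
finger_gap: 0.268
grip_force: 62.2
```

Emit:
drive_tool(
  targets=[
    [[0, 0, 0, 0, 0, 0, 2], [0, 0, 0, 0, 0, 0, 2]],
  ],
)

```text
time_s: 6.02
tcp_pos: [0.6321, 0.1614, 0.1864]
tool_rot: [-0.619, 0.785, 0.0, -0.0]
ft_force: [0.3, 0.0, -2.4]
finger_gap: 0.272
grip_force: 62.2
```

```bash
python3 - <<'E'
from h import *
o=bot.get_obs(); im,d=optics.read_camera("wrist"); K,T=cam("wrist",o); save("w2.png",im)
print(o["tcp_pos"],o["finger_gap"],o["grip_force"])
for n in ("wheel_hole","drum","pin_tip","pin"):
    for r in nets.mark_of(n,"wrist")[:2]:
        p=r["pixel"]; z={"wheel_hole":.06,"drum":0}.get(n,o["tcp_pos"][2]-.061)
        print(n,round(r["score"],2),np.round(p,1),at_z(K,T,p,z).round(4))
g=cv2.cvtColor(im,cv2.COLOR_RGB2GRAY)
E
```

```text
[0.63214121 0.16135146 0.18635945] 0.2721585702593265 62.20162868499756
wheel_hole 0.95 [252.2 118.3] [0.6228 0.1076 0.06  ]
drum 0.57 [298.2 115.5] [0.5799 0.1224 0.    ]
pin_tip 0.56 [256.1 216.1] [0.6328 0.1632 0.1254]
pin 0.64 [254.9 216.8] [0.6337 0.1635 0.1254]
```

View pics/w2.png

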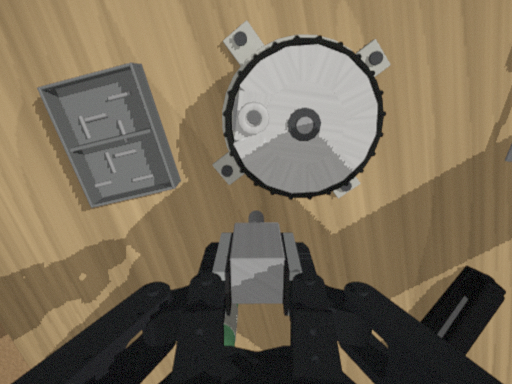

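The hole's collar is at (253,118), the hub at (304,125) and the held pin's tip at (257,215), upright and firmly gripped. I'll go lower, staying beside the hole, and look again.

Emit:
drive_tool(
  targets=[
    [[1, -0.1, 1.5, 0, 0, 0, 2], [2, -0.2, 3, 0, 0, 0, 2], [3, -0.3, 4.3, 0, 0, 0, 2], [3.4, -0.3, 5, 0, 0, 0, 2], [3.4, -0.3, 5, 0, 0, 0, 2], [3.4, -0.3, 5, 0, 0, 0, 2]],
  ],
)

```text
time_s: 7.02
tcp_pos: [0.6277, 0.1288, 0.137]
tool_rot: [-0.62, 0.785, -0.0, 0.001]
ft_force: [-0.4, 0.0, -0.7]
finger_gap: 0.273
grip_force: 62.2
```

```bash
python3 - <<'E'
from h import *
o=bot.get_obs(); im,d=optics.read_camera("wrist"); K,T=cam("wrist",o); save("w3.png",cv2.resize(im[60:260,130:400],None,fx=2.9,fy=2.9))
print(o["tcp_pos"],o["finger_gap"],o["grip_force"])
for n in ("wheel_hole","pin_tip","pin"):
    for r in nets.mark_of(n,"wrist")[:2]:
        p=r["pixel"]; z={"wheel_hole":.06,"drum":0}.get(n,o["tcp_pos"][2]-.061)
        print(n,round(r["score"],2),np.round(p,1),at_z(K,T,p,z).round(4))
E
```

```text
[0.62771295 0.12880043 0.13697438] 0.27290865829717526 62.226834297180176
wheel_hole 0.83 [257.6 174. ] [0.6218 0.1071 0.06  ]
pin_tip 0.74 [256.8 213.7] [0.6276 0.129  0.076 ]
pin 0.87 [253.7 216.6] [0.6301 0.1306 0.076 ]
```

View pics/w3.png

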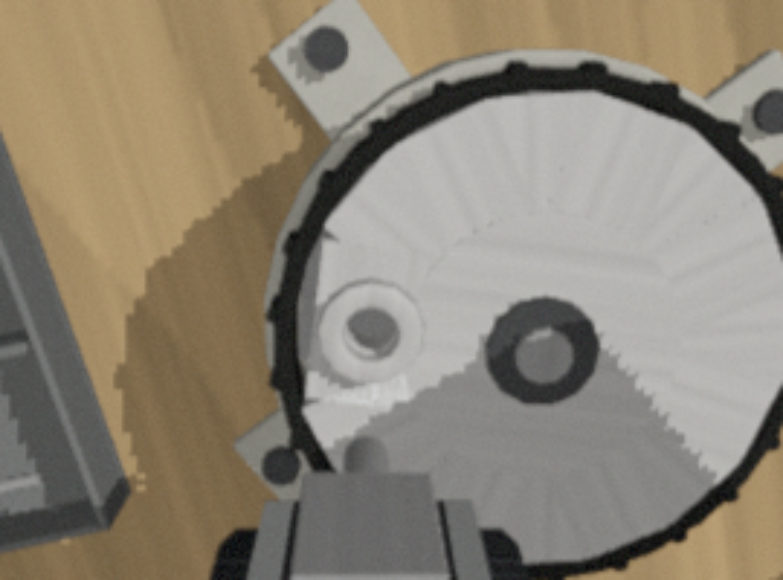

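```bash
python3 - <<'E'
from h import *
c=optics.get_calibration("wrist"); K=np.array(c["K"]); Ti=np.linalg.inv(np.array(c["tool_from_camera"]))
for z in (.061,.057):
  for x in (-.003,0,.003): q=K@(Ti@[x,0,z,1])[:3]; q=q[:2]/q[2]; print(z,x,q,(q-[130,60])*2.9)
o=bot.get_obs(); K,T=cam("wrist")
h=at_z(K,T,(257.6,173.8),.06); b=at_z(K,T,(317.2,180.7),.06); print(o["tcp_pos"],h,b,np.hypot(*(h-b)[:2]),np.arctan2(*(h-b)[1::-1]))
go(h[0],h[1],.137); go(h[0],h[1],.119)
for i in range(5): optics.read_camera("top"); print(bot.get_obs()["tcp_pos"])
E
```

```text
0.061 -0.003 [256.43962207 217.58604881] [366.67490401 456.99954154]
0.061 0 [256.43915995 213.4738119 ] [366.67356385 445.0740545 ]
0.061 0.003 [256.43869335 209.32171497] [366.67221071 433.0329734 ]
0.057 -0.003 [256.43719711 220.19716698] [366.66787161 464.57178425]
0.057 0 [256.43671429 216.01970859] [366.66647145 452.45715492]
0.057 0.003 [256.43622671 211.80098561] [366.66505747 440.22285828]
[0.62757644 0.12891806 0.13677849] [0.62159496 0.10703542 0.06      ] [0.58251027 0.12147133 0.06      ] 0.041665442569318145 -0.35380761188039106
shift [ 2.27  0.08 -0.02] tz 0 rotvec [-0.001  0.001 -0.   ] curyaw -1.804 tcp [0.6276 0.1289 0.1368] t 7.22 j6 -0.75
shift [2.27 0.08 1.78] tz 0 rotvec [-0.001  0.001 -0.   ] curyaw -1.804 tcp [0.6276 0.1289 0.1368] t 7.22 j6 -0.75
[0.62750021 0.12885166 0.13665358]
[0.62746301 0.12879955 0.13654379]
[0.62743208 0.12873544 0.13647252]
[0.62740725 0.12873485 0.13640132]
[0.6273939  0.12866178 0.13635021]
```

Emit:
drive_tool(
  targets=[
    [[1, 0.03, 0, 0, 0, 0, 2], [2, 0.05, 0, 0, 0, 0, 2], [2.25, 0.06, 0, 0, 0, 0, 2], [2.25, 0.06, 0.6, 0, 0, 0, 2], [2.25, 0.06, 1.2, 0, 0, 0, 2], [2.25, 0.06, 1.2, 0, 0, 0, 2], [2.25, 0.06, 1.2, 0, 0, 0, 2]],
  ],
)

```text
time_s: 8.35
tcp_pos: [0.6216, 0.1069, 0.1242]
tool_rot: [-0.62, 0.785, 0.0, -0.0]
ft_force: [-0.0, 0.3, -0.7]
finger_gap: 0.268
grip_force: 62.2
```

```bash
python3 - <<'E'
from h import *
o=bot.get_obs(); im,d=optics.read_camera("wrist"); K,T=cam("wrist",o); save("w4.png",cv2.resize(im[130:260,170:350],None,fx=4,fy=4))
print(o["tcp_pos"],o["ft_force"])
for n in ("wheel_hole","pin_tip"):
    for r in nets.mark_of(n,"wrist")[:2]:
        p=r["pixel"]; z={"wheel_hole":.06,"drum":0}.get(n,o["tcp_pos"][2]-.061)
        print(n,round(r["score"],2),np.round(p,1),at_z(K,T,p,z).round(4))
E
```

```text
[0.62160895 0.10694985 0.12422667] [-0.02481277  0.29938957 -0.66753689]
wheel_hole 0.76 [257.9 213.4] [0.621  0.1085 0.06  ]
pin_tip 0.59 [257.3 214.2] [0.6212 0.1076 0.0632]
```

View pics/w4.png

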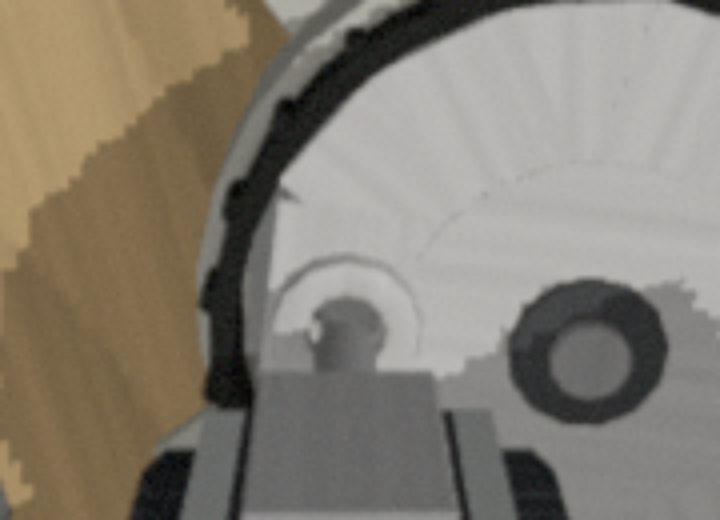

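The tip is centred over the collar's mouth at about (348,330) in the crop. I'll go in gently.

Emit:
drive_tool(
  targets=[
    [[0, 0, 0.2, 0, 0, 0, 2], [0, 0, 0.4, 0, 0, 0, 2], [0, 0, 0.6, 0, 0, 0, 2], [0, 0, 0.7, 0, 0, 0, 2], [0, 0, 0.7, 0, 0, 0, 2]],
  ],
)

```text
time_s: 9.12
tcp_pos: [0.6215, 0.1068, 0.1172]
tool_rot: [-0.62, 0.785, 0.0, -0.0]
ft_force: [0.1, 0.1, -1.5]
finger_gap: 0.27
grip_force: 62.2
```

Emit:
drive_tool(
  targets=[
    [[0, 0, 0.2, 0, 0, 0, 2], [0, 0, 0.4, 0, 0, 0, 2], [0, 0, 0.6, 0, 0, 0, 2], [0, 0, 0.8, 0, 0, 0, 2], [0, 0, 0.9, 0, 0, 0, 2], [0, 0, 0.9, 0, 0, 0, 2], [0, 0, 0.9, 0, 0, 0, 2]],
  ],
)

```text
time_s: 10.0
tcp_pos: [0.6216, 0.1068, 0.1084]
tool_rot: [-0.62, 0.785, 0.0, 0.0]
ft_force: [0.5, -0.9, -2.2]
finger_gap: 0.271
grip_force: 62.2
```

The pin is standing in the wheel hole. I'll turn the tool in place so the jaw line runs along the winding direction, which keeps the pin from tilting in the grip.

Emit:
drive_tool(
  targets=[
    [[0, 0, 0, 0, 0, 0.17, 2], [0, 0, 0, 0, 0, 0.34, 2], [0, 0, 0, 0, 0, 0.51, 2], [0, 0, 0, 0, 0, 0.68, 2], [0, 0, 0, 0, 0, 0.85, 2], [0, 0, 0, 0, 0, 0.85, 2], [0, 0, 0, 0, 0, 0.85, 2]],
  ],
)

```text
time_s: 10.88
tcp_pos: [0.6217, 0.1069, 0.1084]
tool_rot: [-0.243, 0.97, 0.0, 0.0]
ft_force: [-0.2, 1.1, -1.0]
finger_gap: 0.27
grip_force: 62.1
```

```bash
cat >> h.py <<'E'
C=np.array([.5825,.1215]); A0=np.arctan2(.1068-.1215,.6216-.5825)
def arc(angles, start):   # tool-frame cm shifts from the commanded xy `start` to wheel angles
    M=R.from_quat(bot.get_obs()["tool_rot"]).as_matrix()
    for a in angles:
        p=C+.042*np.array([np.cos(A0+a),np.sin(A0+a)]); s=M.T@np.r_[p-start,0]*100; print(round(a,2),p.round(4),s.round(2))
def ang():
    o=bot.get_obs(); v=o["tcp_pos"][:2]-C; print("ang",round(np.arctan2(v[1],v[0])-A0,3),"r",np.hypot(*v).round(4),"z",o["tcp_pos"][2].round(4),"F",o["ft_force"].round(1),"t",o["time_s"])
E
python3 - <<'E'
from h import *
ang(); o=bot.get_obs(); print(o["tcp_pos"],o["joint_pos"].round(2),R.from_quat(o["tool_rot"]).as_euler("xyz").round(4))
arc(np.arange(.05,.56,.05),o["tcp_pos"][:2])
E
```

```text
ang 0.004 r 0.0418 z 0.1084 F [-0.2  1.1 -1. ] t 10.875
[0.62165059 0.10693813 0.10842016] [ 0.49  0.15 -0.06 -0.   -1.36 -1.57] [ 3.1415e+00  3.0000e-04 -2.6514e+00]
0.05 [0.6225 0.1087] [-0.16  0.12  0.  ]
0.1 [0.6231 0.1107] [-0.31  0.27  0.  ]
0.15 [0.6236 0.1128] [-0.44  0.42  0.  ]
0.2 [0.624  0.1148] [-0.58  0.59  0.  ]
0.25 [0.6242 0.1169] [-0.7   0.76  0.  ]
0.3 [0.6244 0.119 ] [-0.81  0.93  0.  ]
0.35 [0.6245 0.1211] [-0.92  1.12  0.  ]
0.4 [0.6245 0.1232] [-1.01  1.3   0.  ]
0.45 [0.6243 0.1253] [-1.1   1.49  0.  ]
0.5 [0.6241 0.1274] [-1.18  1.69  0.  ]
0.55 [0.6237 0.1294] [-1.24  1.89  0.  ]
```

Emit:
drive_tool(
  targets=[
    [[-0.16, 0.12, 0, 0, 0, 0, 2], [-0.31, 0.27, 0, 0, 0, 0, 2], [-0.44, 0.42, 0, 0, 0, 0, 2], [-0.58, 0.59, 0, 0, 0, 0, 2], [-0.7, 0.76, 0, 0, 0, 0, 2], [-0.81, 0.93, 0, 0, 0, 0, 2], [-0.92, 1.12, 0, 0, 0, 0, 2], [-1.01, 1.3, 0, 0, 0, 0, 2], [-1.1, 1.49, 0, 0, 0, 0, 2], [-1.18, 1.69, 0, 0, 0, 0, 2], [-1.22, 1.81, 0, 0, 0, 0, 2], [-1.22, 1.81, 0, 0, 0, 0, 2]],
  ],
)

```text
time_s: 12.38
tcp_pos: [0.6239, 0.1287, 0.1083]
tool_rot: [-0.241, 0.971, 0.0, 0.0]
ft_force: [-0.7, -2.7, -1.5]
finger_gap: 0.27
grip_force: 62.0
```

```bash
python3 - <<'E'
from h import *
ang(); o=bot.get_obs(); print(o["tcp_pos"],o["ft_torque"])
E
```

```text
ang 0.532 r 0.042 z 0.1083 F [-0.7 -2.7 -1.5] t 12.375
[0.62392423 0.1287233  0.10826168] [-1.09358321  0.3234968  -0.01666628]
```

The spring pushes back with about 2.8 N, as expected. Now I'll feel for the plate.

Emit:
drive_tool(
  targets=[
    [[0, 0, 0.2, 0, 0, 0, 2], [0, 0, 0.4, 0, 0, 0, 2], [0, 0, 0.55, 0, 0, 0, 2], [0, 0, 0.6, 0, 0, 0, 2], [0, 0, 0.6, 0, 0, 0, 2]],
  ],
)

```text
time_s: 13.0
tcp_pos: [0.6241, 0.1285, 0.1024]
tool_rot: [-0.241, 0.971, 0.0, 0.0]
ft_force: [-0.1, -2.5, -1.3]
finger_gap: 0.269
grip_force: 62.3
```

Emit:
drive_tool(
  targets=[
    [[0, 0, 0.05, 0, 0, 0, 2], [0, 0, 0.05, 0, 0, 0, 2]],
  ],
)

```text
time_s: 13.25
tcp_pos: [0.624, 0.1285, 0.1019]
tool_rot: [-0.241, 0.971, 0.0, 0.0]
ft_force: [1.1, -2.7, -0.0]
finger_gap: 0.269
grip_force: 62.3
```

Emit:
drive_tool(
  targets=[
    [[0, 0, 0.05, 0, 0, 0, 2], [0, 0, 0.05, 0, 0, 0, 2]],
  ],
)

```text
time_s: 13.5
tcp_pos: [0.624, 0.1286, 0.1016]
tool_rot: [-0.241, 0.971, 0.0, 0.0]
ft_force: [0.0, -3.5, 2.1]
finger_gap: 0.269
grip_force: 62.7
```

Emit:
drive_tool(
  targets=[
    [[0, 0, 0.03, 0, 0, 0, 2], [0, 0, 0.03, 0, 0, 0, 2]],
  ],
)

```text
time_s: 13.75
tcp_pos: [0.6241, 0.1285, 0.1016]
tool_rot: [-0.241, 0.971, 0.0, 0.0]
ft_force: [0.5, -2.3, 4.2]
finger_gap: 0.27
grip_force: 62.8
```

```bash
python3 - <<'E'
from h import *
ang(); arc(np.arange(.54,.9,.03),C+.042*np.array([np.cos(A0+.525),np.sin(A0+.525)]))
E
```

```text
ang 0.527 r 0.0422 z 0.1016 F [ 0.5 -2.3  4.2] t 13.75
0.54 [0.6238 0.129 ] [-0.02  0.06  0.  ]
0.57 [0.6236 0.1303] [-0.06  0.18  0.  ]
0.6 [0.6233 0.1315] [-0.09  0.3   0.  ]
0.63 [0.623  0.1327] [-0.12  0.42  0.  ]
0.66 [0.6226 0.1339] [-0.14  0.55  0.  ]
0.69 [0.6222 0.1351] [-0.16  0.67  0.  ]
0.72 [0.6218 0.1363] [-0.18  0.8   0.  ]
0.75 [0.6213 0.1375] [-0.2   0.92  0.  ]
0.78 [0.6208 0.1386] [-0.21  1.05  0.  ]
0.81 [0.6203 0.1398] [-0.21  1.17  0.  ]
0.84 [0.6197 0.1409] [-0.22  1.3  -0.  ]
0.87 [0.6191 0.142 ] [-0.21  1.43 -0.  ]
```

Emit:
drive_tool(
  targets=[
    [[-0.03, 0.09, 0.04, 0, 0, 0, 2], [-0.06, 0.18, 0.04, 0, 0, 0, 2], [-0.06, 0.18, 0.04, 0, 0, 0, 2]],
  ],
)

```text
time_s: 14.12
tcp_pos: [0.6239, 0.1295, 0.1014]
tool_rot: [-0.241, 0.971, -0.001, 0.0]
ft_force: [-0.4, -5.4, 5.4]
finger_gap: 0.27
grip_force: 63.1
```

Emit:
drive_tool(
  targets=[
    [[-0.03, 0.12, 0, 0, 0, 0, 2], [-0.06, 0.24, 0, 0, 0, 0, 2], [-0.06, 0.24, 0, 0, 0, 0, 2]],
  ],
)

```text
time_s: 14.5
tcp_pos: [0.6231, 0.1329, 0.1002]
tool_rot: [-0.241, 0.971, 0.0, 0.0]
ft_force: [1.3, -2.5, 1.1]
finger_gap: 0.271
grip_force: 62.6
```

Emit:
drive_tool(
  targets=[
    [[-0.02, 0.13, 0, 0, 0, 0, 2], [-0.04, 0.25, 0, 0, 0, 0, 2], [-0.04, 0.25, 0, 0, 0, 0, 2]],
  ],
)

```text
time_s: 14.88
tcp_pos: [0.622, 0.1354, 0.1002]
tool_rot: [-0.241, 0.971, 0.0, -0.0]
ft_force: [2.3, -1.6, -0.9]
finger_gap: 0.267
grip_force: 62.4
```

The tip has dropped: z went down and Fz fell to about zero. I'll test deeper.

Emit:
drive_tool(
  targets=[
    [[0, 0, 0.06, 0, 0, 0, 2], [0, 0, 0.12, 0, 0, 0, 2], [0, 0, 0.12, 0, 0, 0, 2]],
  ],
)

```text
time_s: 15.25
tcp_pos: [0.6223, 0.1353, 0.0995]
tool_rot: [-0.241, 0.971, 0.0, 0.0]
ft_force: [1.7, -2.4, -0.0]
finger_gap: 0.275
grip_force: 62.5
```

```bash
python3 - <<'E'
from h import *
ang()
E
```

```text
ang 0.693 r 0.0421 z 0.0995 F [ 1.7 -2.4 -0. ] t 15.25
```

Emit:
drive_tool(
  targets=[
    [[0, 0, 0.06, 0, 0, 0, 2], [0, 0, 0.12, 0, 0, 0, 2], [0, 0, 0.12, 0, 0, 0, 2]],
  ],
)

```text
time_s: 15.62
tcp_pos: [0.6222, 0.1352, 0.0982]
tool_rot: [-0.241, 0.971, 0.0, 0.0]
ft_force: [3.0, -2.7, 0.6]
finger_gap: 0.271
grip_force: 62.5
```

Emit:
drive_tool(
  targets=[
    [[0, 0, 0.06, 0, 0, 0, 2], [0, 0, 0.12, 0, 0, 0, 2], [0, 0, 0.12, 0, 0, 0, 2]],
  ],
)

```text
time_s: 16.0
tcp_pos: [0.6222, 0.1352, 0.0969]
tool_rot: [-0.241, 0.971, 0.0, -0.0]
ft_force: [2.3, -3.4, 1.2]
finger_gap: 0.272
grip_force: 62.6
```

Emit:
drive_tool(
  targets=[
    [[0.02, 0, 0.1, 0, 0, 0, 2], [0.02, 0, 0.2, 0, 0, 0, 2], [0.02, 0, 0.3, 0, 0, 0, 2], [0.02, 0, 0.3, 0, 0, 0, 2]],
  ],
)

```text
time_s: 16.5
tcp_pos: [0.622, 0.1351, 0.0938]
tool_rot: [-0.241, 0.971, 0.0, -0.0]
ft_force: [2.8, -3.0, -1.0]
finger_gap: 0.268
grip_force: 62.5
```

Emit:
drive_tool(
  targets=[
    [[0, 0, 0.1, 0, 0, 0, 2], [0, 0, 0.2, 0, 0, 0, 2], [0, 0, 0.3, 0, 0, 0, 2], [0, 0, 0.3, 0, 0, 0, 2]],
  ],
)

```text
time_s: 17.0
tcp_pos: [0.622, 0.1351, 0.0908]
tool_rot: [-0.241, 0.971, 0.0, -0.0]
ft_force: [2.3, -2.2, 0.1]
finger_gap: 0.27
grip_force: 62.5
```

Emit:
drive_tool(
  targets=[
    [[0, 0, 0.1, 0, 0, 0, 2], [0, 0, 0.2, 0, 0, 0, 2], [0, 0, 0.3, 0, 0, 0, 2], [0, 0, 0.4, 0, 0, 0, 2], [0, 0, 0.44, 0, 0, 0, 2], [0, 0, 0.44, 0, 0, 0, 2]],
  ],
)

```text
time_s: 17.75
tcp_pos: [0.622, 0.1351, 0.0865]
tool_rot: [-0.241, 0.971, 0.0, -0.0]
ft_force: [3.1, -2.5, 0.3]
finger_gap: 0.269
grip_force: 62.6
```

Emit:
drive_tool(
  targets=[
    [[0, 0, 0.04, 0, 0, 0, 2], [0, 0, 0.08, 0, 0, 0, 2], [0, 0, 0.08, 0, 0, 0, 2]],
  ],
)

```text
time_s: 18.12
tcp_pos: [0.622, 0.1351, 0.0858]
tool_rot: [-0.241, 0.971, 0.0, 0.0]
ft_force: [3.5, -3.3, 0.7]
finger_gap: 0.271
grip_force: 62.7
```

Emit:
drive_tool(
  targets=[
    [[0, 0, 0.04, 0, 0, 0, 2], [0, 0, 0.04, 0, 0, 0, 2]],
  ],
)

```text
time_s: 18.38
tcp_pos: [0.622, 0.1351, 0.0858]
tool_rot: [-0.241, 0.971, 0.0, 0.0]
ft_force: [0.9, -2.9, 2.6]
finger_gap: 0.268
grip_force: 62.9
```

Emit:
drive_tool(
  targets=[
    [[0, 0, 0.04, 0, 0, 0, 2], [0, 0, 0.04, 0, 0, 0, 2]],
  ],
)

```text
time_s: 18.62
tcp_pos: [0.6221, 0.135, 0.0858]
tool_rot: [-0.241, 0.971, -0.0, 0.0]
ft_force: [0.4, -3.6, 5.1]
finger_gap: 0.272
grip_force: 63.2
```

The pin is seated: z stays at 0.0858 while Fz rises. Now I'll release it and withdraw.

Emit:
drive_tool(
  targets=[
    [[0, 0, -0.06, 0, 0, 0, 2], [0, 0, -0.06, 0, 0, 0, 3], [0, 0, -0.06, 0, 0, 0, 4], [0, 0, -0.06, 0, 0, 0, 4.5], [0, 0, -0.06, 0, 0, 0, 4.5], [0, 0, -0.06, 0, 0, 0, 4.5]],
  ],
)

```text
time_s: 19.38
tcp_pos: [0.6219, 0.1352, 0.0855]
tool_rot: [-0.241, 0.971, 0.0, -0.0]
ft_force: [0.2, 0.1, -0.0]
finger_gap: 0.527
grip_force: 0.0
```

Emit:
drive_tool(
  targets=[
    [[0, 0, -1, 0, 0, 0, 4.5], [0, 0, -2.5, 0, 0, 0, 4.5], [0, 0, -5, 0, 0, 0, 4.5], [0, 0, -8, 0, 0, 0, 4.5], [0, 0, -11, 0, 0, 0, 4.5], [0, 0, -12, 0, 0, 0, 4.5], [0, 0, -12, 0, 0, 0, 4.5], [0, 0, -12, 0, 0, 0, 4.5]],
  ],
)

```text
time_s: 20.38
tcp_pos: [0.6215, 0.135, 0.204]
tool_rot: [-0.241, 0.971, 0.0, -0.001]
ft_force: [0.4, 0.0, -0.9]
finger_gap: 0.527
grip_force: 0.0
```

```bash
python3 - <<'E'
from h import *
o=bot.get_obs(); im,d=optics.read_camera("wrist"); K,T=cam("wrist",o); save("w5.png",im)
print(o["tcp_pos"],o["time_s"])
r=nets.outline_of("pin","wrist")[0]; v,u=np.nonzero(r["mask"]); dd=d[v,u]
P=(np.c_[(u-K[0,2])/K[0,0],(v-K[1,2])/K[1,1],np.ones(len(u))]*dd[:,None])@T[:3,:3].T+T[:3,3]
zt=np.percentile(P[:,2],90); t=P[abs(P[:,2]-zt)<.003]; m=t.mean(0); print(r["score"],zt,m,np.arctan2(*(m[:2]-C)[::-1])-A0,np.hypot(*(m[:2]-C)))
E
```

```text
[0.62148165 0.13504417 0.20396629] 20.375
0.85 0.09775165604190199 [0.62211839 0.13168829 0.09700153] 0.6113178065032672 0.040907430333749446
```

View pics/w5.png

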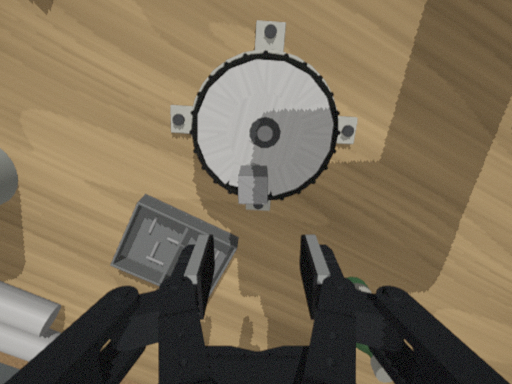

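The pin stands upright at (253,185) with its head top at about 0.097 m; the home height is 0.096 m. The wheel is held at about 0.6 rad and the gripper is clear, so I'm handing in.

```bash
python3 -c "
from cell import bot
print(bot.close_job())"
```

```text
the job is handed in; nothing more can be done
None
```

The pin is fully home in the lock hole with the wheel wound and locked at about 0.6 rad, the gripper is clear, and the job was handed in at about 20 s; no verdict was returned.

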